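# Clear the length jig and set its stop one hole closer

## Task

A round open tin has been left standing in the length jig, in the way of the sliding stop. Lift the tin out by its rim, keeping it upright, and stand it on the bench top, off the jig. Then pull up the lock plunger's knob, slide the sleeve with the stop one hole along towards the fixed toe stop, let the pin drop fully home in that next hole, and finish while still gripping the knob with the pin seated; do not let go. Do not overshoot to a further hole, and leave the jar, the carton and the thread spool where they stand.

Things in the scene. Friction and masses are not known exactly. Their poses are not given: they have to be found in the camera images.
- jig: length jig, fixed: dark steel bed plate 145 x 340 x 10 mm; origin under its centre, on the bench top; y runs along it towards the toe stop, x across it, away from the robot. A square aluminium tube 36 mm wide lies along y at x = +43 mm, its top 46 mm above the bench, with 12 mm holes every 40 mm; clamps at its ends are 50 mm high
- toe_stop (a point): centre of the face of the fixed toe stop, an upright steel plate across the bed (jig x = -70 to +18 mm), top 46 mm above the bench, at jig y = +145 mm
- sleeve (a joint): position (m) of the steel sleeve that slides on the tube and carries the stop plate: 0 at the start (pin in its present hole), growing towards the toe stop (jig +y); the next hole is at 0.040, the one beyond at 0.080. Sleeve 50 mm long, top 53 mm above the bench; about 2.5 N of friction once the pin is out
- plunger (a joint): lift (m) of the spring lock plunger: 0 fully down, pin seated in a hole; at 0.011 the pin tip clears the tube's top; 0.016 fully pulled. The spring pushes down with 6 N seated, 10 N pulled. Between holes the round-ended pin rests on the tube (0.011); over a hole it drops in by itself if free, with 1.5 mm play either way along the tube
- knob (a point): centre of the plunger's knob, a black ribbed upright cylinder, 28 mm in diameter and 30 mm high, on top of the sleeve, at jig x = +43 mm; with the pin seated its centre is 82 mm above the bench. Below it the 20 mm wide housing stands on the sleeve; the knob moves only straight up and down and along with the sleeve
- heel_stop (a point): centre of the face, towards the toe stop, of the upright steel stop plate on the sleeve; the plate reaches across the bed at jig x = -71 to +21 mm, 8 mm thick, from 12 to 56 mm above the bench
- tin_center (a point): centre, half-way up, of the open round metal tin that stands on the jig's bed close in front of the stop plate: 76 mm outer diameter, 46 mm high, hollow from the rim down to a 3 mm floor, wall about 5 mm thick, about 0.15 kg; the bench top to the left of the jig, beyond the toe stop, is clear for it; z of this point is along the tin's axis
- jar_center (a point): bystander: centre of a brown jar with a black lid, 66 mm in diameter, 88 mm high, behind the jig
- carton_center (a point): bystander: centre of a small upright carton, 42 x 50 x 99 mm, behind the jig
- spool_center (a point): bystander: centre of a thread spool with black flanges, 43 mm in diameter, 54 mm high, beyond the jig's end opposite to the toe stop
Not all that is in view belongs to the job. What is shaped like the part that bears tin_center but red is not meant.

How it is judged:
By the outcome, as a careful person would: the job done as asked, in the order asked, and still so for the second after the job is handed in, while the arm keeps its last pose, push and grip.
It also fails if it takes over 61 s, if anything falls off the work surface, if the arm or the gripper's body presses on something with over 40 N, if the wrist force passes 120 N, or if a joint passes its speed limit or range.

## Robot

A 7-joint arm with a two-finger parallel gripper is mounted at the origin on a cart in front of the work surface, level with it; the furniture and walls round the work are solid. World frame = base frame: x ahead of the robot, y to its left, z up, the work surface at z = 0. Lengths are in m, angles in degrees, forces in N, time in s.
With the tool pointing down it reaches from about 0.4 to 0.75 m from the base axis. Payload 19.5 kg.
Tool frame: the origin (TCP) lies midway between the tips of the shut fingers; the grasp point (between the pads) lies 19 mm behind it (grip_depth is the distance from the TCP to the grasp point, in m); z points along the fingers, y is the line along which they close (so a half turn about z gives the same grasp; the last joint's range is limited). The gripper opens to 85 mm and grips with 20 to 120 N. Pads are 22 mm wide; open, the fingers measure 114 mm over their backs; the gripper's body (76 mm by 85 mm) begins 54 mm behind the grasp point. The pads swing forward as they close: fully open they stand 13 mm farther back than shut.
Start: joints at [-77.16, 40.479, -1.581, 85.061, 1.261, 54.483, -4.326], TCP at [0.151, 0.555, 0.231] pointing down, gripper open.
Joint ranges: [-155.06, 155.06], [-18.47, 123.98], [-90, 86.84], [0, 140.48], [-83.41, 263.41], [0, 116], [-161.91, 161.91]. Speed limits (degrees/s): [108.29, 108.29, 147.25, 147.25, 172.46, 172.46, 172.46].

## Interface

Orientations are given as a 3x3 rotation matrix whose columns are the frame's x, y, z axes.
In Python, from cell import observe, capture, camera_model, finish_job, grip_depth gives the robot as it stands.
- The arm moves only by the tool servo_tool, never from a script. Its argument "motion" is one flat list of numbers, 7 for each row, row after row: the turn, a rotation vector about the tool's x, y, z each as a share of 90 degrees, from -1 to 1, then the shift along the tool's x, y, z each as a share of 0.3 m, from -1 to 1, then the gripper command: -1 is fully open, 1 is shut, values between are in proportion. In form: [ax, ay, az, x, y, z, fingers, ax, ay, az, x, y, z, fingers, ...]. A call has 1 to 5 rows; each row is the pose to reach, as a shift and turn from the pose commanded when the call began, along the tool's axes at that moment; what a row does not reach only later rows make up. A row lasts 1/10 s, in which the tool goes at most 50 mm and 8.59 degrees, less where a joint would pass 70% of its speed; a pose out of reach is approached as far as the arm can. A call with a number of a shift or a turn outside -1 to 1 is refused whole. A call with a gripper value outside its range is refused whole. The fingers move at their own pace and stop on an object; "newtons" is the grip in N (left out, the last holds). Time passes only in rows, so rows that repeat a pose let the fingers close. It gives the time, the measured TCP pose, the force, the opening and the grip force at its end, in the units of the state.
- observe(): the state, without advancing time (a new reading comes with each control period).
- capture(name): name is "side" or "top" or "wrist"; returns (picture, depth): 480x640x3 uint8, red, green, blue; 480x640 float32, m along the optical axis (not along the pixel's ray), 0 where there is no reading.
- camera_model(name): a dict with "mtx" (3x3 intrinsics, pixels), "R" (3x3) and "t" (3): a world point X has camera coordinates R X + t. Camera axes: x right, y down, z forward; pixel columns grow to the right and rows downward; lengths in m; the calibration is good to about 2 mm. A picture is of the moment at which its call begins: read the wrist's pose just before it. camera_model takes no time and is no camera call; for the wrist camera it gives the pose at the moment of the call.
- finish_job(): hands the job in; it is judged then, once.
The state is a dict: "time_s": time; "joints": joint angles; "joint_velocities": joint speeds; "effort": joint torques, N m; "tcp_pos": TCP position; "ee_rot": TCP orientation; "wrist_force": force on the tool from outside, world axes, zero at the start; "torque": the same for the moment, N m; "width": opening from 0.0 (shut) to 1.0 (fully open); "finger_force": force on a finger pad.
Only numpy, scipy, OpenCV 4.12 (cv2) and the standard library are available. Lean on these libraries where they do the work, as an engineer would, in place of code of your own. Each camera call takes 0.05 s, during which the arm holds its last target. There are 200 camera calls.

## Working session

There is one attempt and no reset: what is moved stays moved. The work goes in short steps, Python scripts to look and compute and a tool call to move; the robot and the scene stay as the last step left them, time stands still between calls to the robot, and variables do not carry over. Pictures are saved under pics/ and viewed, at most 10 in all, crops included, and the job is handed in when it is done.

Besides the shell and the picture viewer there is one more tool, called after "Call:" as a command line: name --argument value ..., lists and objects as JSON in quotes. servo_tool: Moves the arm, as the interface text tells. Shift numbers are shares of 0.3 m and turn numbers shares of 90 degrees, none past 1 either way. Its arguments: {"type":"object","properties":{"motion":{"type":"array"},"newtons":{"type":"number"}},"required":["motion"]}

```bash
ls; mkdir -p pics; python3 - <<'E'
from cell import *
import cv2,numpy as np
s=observe();print(s["time_s"],s["tcp_pos"],np.round(s["ee_rot"],3).tolist(),s["width"],grip_depth if not callable(grip_depth) else grip_depth())
for n in ("top","side"):
    p,d=capture(n);cv2.imwrite(f"pics/{n}0.png",p[:,:,::-1]);np.save(f"pics/{n}0.npy",d)
    m=camera_model(n);print(n,{k:np.round(v,3).tolist() for k,v in m.items()})
E
```

```text
pics
0.0 [0.15096731 0.55454945 0.23083901] [[-0.965, 0.263, -0.0], [0.263, 0.965, -0.001], [-0.0, -0.001, -1.0]] 1.0030869000658988 0.0187
top {'mtx': [[609.093, 0.0, 314.379], [0.0, 609.093, 236.648], [0.0, 0.0, 1.0]], 'R': [[0.012, -1.0, 0.002], [-0.989, -0.012, -0.145], [0.145, -0.001, -0.989]], 't': [0.042, 0.564, 1.223]}
side {'mtx': [[618.55, 0.0, 324.092], [0.0, 618.55, 240.621], [0.0, 0.0, 1.0]], 'R': [[0.993, -0.116, 0.008], [-0.035, -0.369, -0.929], [0.111, 0.922, -0.37]], 't': [-0.558, 0.099, 1.451]}
```

View pics/top0.png

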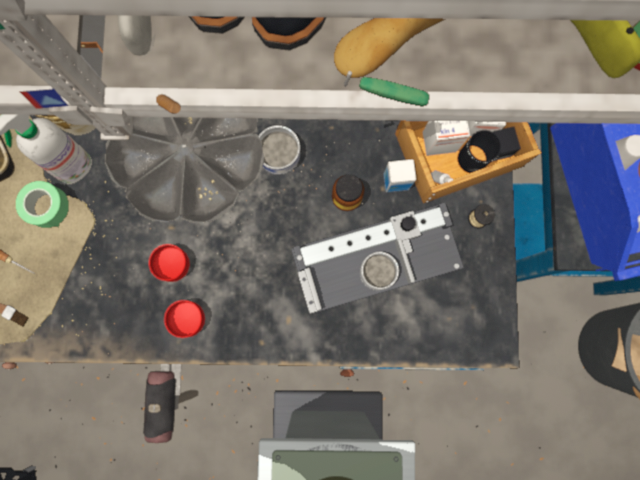

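View pics/side0.png

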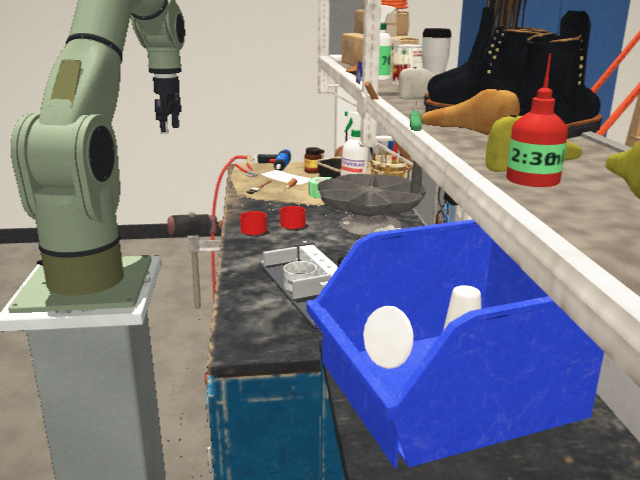

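The top view shows the jig from (300,290) to (460,240), with the toe stop at its left end near (308,290). The tin is at (380,270), the knob at (408,224), the jar at (348,192), the carton at (399,176) and the spool at (481,216). The side view confirms that the bench beyond the toe stop is clear.

```bash
cat > h.py <<'E'
import numpy as np,cv2
def cloud(d,m):
    v,u=np.mgrid[0:480,0:640]; K=m["mtx"]
    c=np.stack([(u-K[0][2])/K[0][0]*d,(v-K[1][2])/K[1][1]*d,d],-1)
    return (c-np.array(m["t"]))@np.array(m["R"])
def ray(u,v,z,m):
    R=np.array(m["R"]);o=-R.T@np.array(m["t"]);K=np.array(m["mtx"])
    r=R.T@np.linalg.inv(K)@[u,v,1.];return o+r*(z-o[2])/r[2]
E
python3 - <<'E'
from h import *
from cell import *
m=camera_model("top");d=np.load("pics/top0.npy");p=cv2.imread("pics/top0.png");W=cloud(d,m)
print("bench z",np.median(W[240:320,220:280,2]))
box=np.zeros((480,640),bool);box[200:315,290:470]=1
z=W[...,2]
bed=box&(z>.005)&(z<.12)
r=cv2.minAreaRect((W[bed][:,:2]*1000).astype(np.float32));print("jig footprint",r)
tube=box&(z>.040)&(z<.049)&(p.min(2)>150);
pts=W[tube];print("tube",tube.sum(),cv2.minAreaRect((pts[:,:2]*1000).astype(np.float32)))
kn=box&(z>.085);print("knob",kn.sum(),W[kn].mean(0),W[kn].min(0),W[kn].max(0), ray(*np.argwhere(kn).mean(0)[::-1],.097,m))
hr=box&(z>.051)&(z<.062);hr[:,:350]=0;q=W[hr];print(hr.sum())
t=hr.copy();t[:245]=0;t[:,402:]=0
c,rr=cv2.minEnclosingCircle(np.argwhere(t)[:,::-1].astype(np.float32));print("tin",t.sum(),c,rr,ray(*c,.056,m))
for n,a in dict(jar=(172,212,328,370),carton=(155,195,380,420),spool=(200,232,466,500)).items():
    b=W[a[0]:a[1],a[2]:a[3]].reshape(-1,3);b=b[b[:,2]>.04];print(n,b.min(0),b.max(0))
crop=cv2.resize(p[180:330,280:480],None,fx=4,fy=4,interpolation=cv2.INTER_CUBIC);cv2.imwrite("pics/c0.png",crop)
E
```

```text
bench z -0.001005069389012443
jig footprint ((528.5029907226562, -91.91586303710938), (243.55819702148438, 383.2900390625), 0.6518814563751221)
tube 2198 ((530.1983032226562, -81.39540100097656), (130.26275634765625, 314.470947265625), 21.123680114746094)
knob 257 [ 0.52153752 -0.07534424  0.47686752] [ 0.38079584 -0.15269362  0.0851483 ] [0.63269003 0.04923556 1.29154706] [ 0.56614488 -0.11908669  0.097     ]
632
tin 144 (381.3024597167969, 262.4503173828125) 26.315631866455078 [ 0.50990045 -0.08847869  0.056     ]
jar [ 0.38079584 -0.05270628  0.04028896] [0.69114803 0.04923556 1.29154706]
carton [ 0.38079584 -0.17017864  0.04014989] [0.73987336 0.04923556 1.29154706]
spool [ 0.38079584 -0.32292148  0.04225426] [0.6350133  0.04923556 1.29154706]
```

View pics/c0.png

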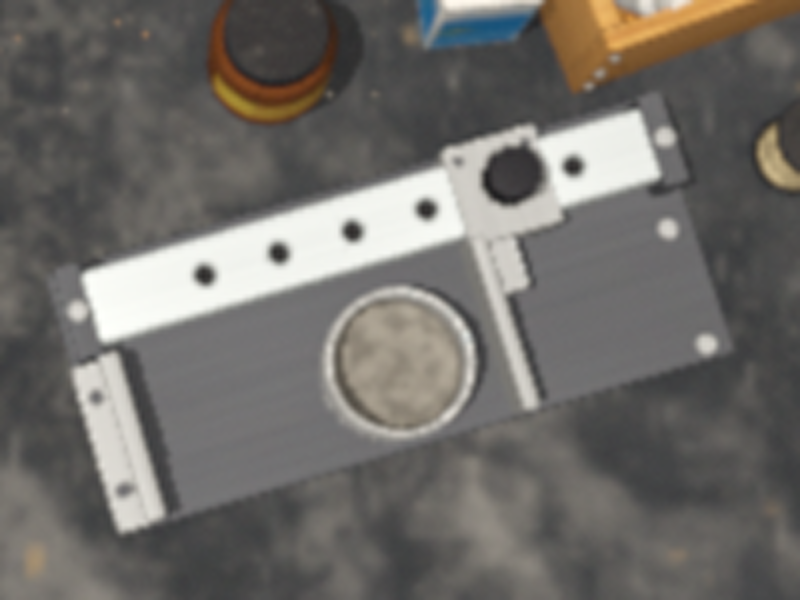

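The crop shows the tin's rim centred at (400,361), the knob's top at (514,174), and tube holes at (204,275), (279,254), (352,231), (427,209) and (573,165). All of these are crop pixels, 4x from (280,180). The stop plate is just right of the tin, running from (480,240) to (530,408).

```bash
python3 - <<'E'
from h import *
from cell import *
m=camera_model("top")
f=lambda u,v,z:ray(280+(u+.5)/4-.5,180+(v+.5)/4-.5,z,m)
H=np.array([f(*h,.046)[:2] for h in [(204,275),(279,254),(352,231),(427,209),(573,165)]])
print(H); a=(H[0]-H[-1]);print("spacing",np.linalg.norm(np.diff(H,axis=0),axis=1));a/=np.linalg.norm(a)
print("jig y dir",a,"deg",np.degrees(np.arctan2(a[1],a[0])))
tin=f(400,361,.056);kn=f(514,174,.097);print("tin",tin,"knob",kn,"hole now",(H[3]+H[4])/2)
print("toe face",f(108+16,440,.046)); print("stop plate far end",f(530,406,.056),f(478,245,.056))
for n,q in dict(jar=(275,40,.088),spool=(800,145,.054),).items(): print(n,f(*q))
print("carton front edge",f(435,20,.099),f(540,10,.099))
x=np.array([a[1],-a[0]]) # jig x
yaw=np.degrees(np.arctan2(a[1],a[0])); print("x dir",x)
s=observe();R=s["ee_rot"];print("tool y deg",np.degrees(np.arctan2(R[1][1],R[0][1])))
print("drop candidate on bench: toe+..", tin[:2]+a*.19)
E
```

```text
[[ 0.53881697  0.01475485]
 [ 0.55020755 -0.0238516 ]
 [ 0.56265993 -0.06152824]
 [ 0.57463756 -0.10034661]
 [ 0.59866769 -0.17623271]]
spacing [0.04025174 0.03968111 0.04062425 0.07959992]
jig y dir [-0.29903554  0.95424197] deg 107.39968492893809
tin [ 0.49468627 -0.08500506  0.056     ] knob [ 0.58484407 -0.13758705  0.097     ] hole now [ 0.58665262 -0.13828966]
toe face [0.45348775 0.05488532 0.046     ]
stop plate far end [ 0.47259465 -0.15088243  0.056     ] [ 0.55474407 -0.12517436  0.056     ]
jar [ 0.65352258 -0.01897479  0.088     ]
spool [ 0.60918747 -0.29215731  0.054     ]
carton front edge [ 0.66227009 -0.09848839  0.099     ] [ 0.66805793 -0.15117868  0.099     ]
x dir [0.95424197 0.29903554]
tool y deg 74.77573597731862
drop candidate on bench: toe+.. [0.43786951 0.09630091]
```

Call:
servo_tool --motion '[0, 0, -0.362, -0.72, -0.42, 0.1, 0, 0, 0, -0.362, -0.72, -0.42, 0.1, 0, 0, 0, -0.362, -0.72, -0.42, 0.1, 0, 0, 0, -0.362, -0.72, -0.42, 0.1, 0, 0, 0, -0.362, -0.72, -0.42, 0.1, 0]' --newtons 60

```text
time_s: 0.6
tcp_pos: [0.3262, 0.3761, 0.2012]
ee_rot: [[-0.953, -0.303, -0.0], [-0.303, 0.953, -0.0], [0.0, 0.0, -1.0]]
wrist_force: [0.7, -0.0, -0.1]
width: 0.5
finger_force: 0.0
```

```bash
cat > go.py <<'E'
import sys,numpy as np
from cell import observe
from scipy.spatial.transform import Rotation as Ro
# target x y z -> tool shares, from measured pose; yaw of tool y 107.4, pointing down
s=observe();R=np.array(s["ee_rot"]);p=np.array(s["tcp_pos"])
t=np.array([float(v) for v in sys.argv[1:4]])
yw=np.radians(107.4);y=np.array([np.cos(yw),np.sin(yw),0]);z=np.array([0,0,-1]);T=np.column_stack([np.cross(y,z),y,z])
print(round(s["time_s"],2),np.round(p,4),"joints",np.round(s["joints"],0),"w",round(s["width"],3),"F",np.round(s["wrist_force"],1),"pad",s["finger_force"])
print("turn",np.round(Ro.from_matrix(R.T@T).as_rotvec()/np.pi*2,4),"shift",np.round(R.T@(t-p)/.3,4))
E
python3 go.py .484 -.051 .12
python3 -c "
from h import *;from cell import *
d=np.load('pics/top0.npy');W=cloud(d,camera_model('top'));print(np.round(W[[100,100,100],[250,330,420]],2))"
```

```text
0.6 [0.3262 0.3761 0.2012] joints [-45.  37. -14. 103.  12.  42.  42.] w 0.5 F [ 0.7 -0.  -0.1] pad 0.0
turn [ 0.     -0.0001  0.0025] shift [-0.0704 -1.516   0.2707]
[[ 0.73  0.15  0.37]
 [ 0.73  0.03  0.38]
 [ 0.73 -0.11  0.39]]
```

Call:
servo_tool --motion '[0, 0, 0, -0.035, -0.8, 0.07, 0, 0, 0, 0, -0.035, -0.8, 0.07, 0, 0, 0, 0, -0.035, -0.8, 0.07, 0, 0, 0, 0, -0.035, -0.8, 0.07, 0, 0, 0, 0, -0.035, -0.8, 0.07, 0]'

```text
time_s: 1.1
tcp_pos: [0.407, 0.1492, 0.1803]
ee_rot: [[-0.955, -0.297, -0.0], [-0.297, 0.955, -0.001], [0.001, -0.001, -1.0]]
wrist_force: [1.4, 0.6, -0.3]
width: 0.501
finger_force: 0.0
```

Call:
servo_tool --motion '[0, 0, 0, -0.035, -0.7, 0.1, 0, 0, 0, 0, -0.035, -0.7, 0.1, 0, 0, 0, 0, -0.035, -0.7, 0.1, 0, 0, 0, 0, -0.035, -0.7, 0.1, 0, 0, 0, 0, -0.035, -0.7, 0.1, 0]'

```text
time_s: 1.6
tcp_pos: [0.4797, -0.0508, 0.1495]
ee_rot: [[-0.956, -0.292, -0.001], [-0.292, 0.956, -0.002], [0.002, -0.001, -1.0]]
wrist_force: [-0.3, 2.1, -0.8]
width: 0.506
finger_force: 0.0
```

```bash
python3 go.py .4841 -.0511 .026; python3 - <<'E'
from h import *
from cell import *
m=camera_model("wrist");p,d=capture("wrist");cv2.imwrite("pics/w1.png",p[:,:,::-1]);np.save("pics/w1.npy",d)
import json;json.dump({k:np.array(v).tolist() for k,v in m.items()},open("pics/w1.json","w"))
E
```

```text
1.6 [ 0.4797 -0.0508  0.1495] joints [ 12.  41. -18. 109.  22.  33.  87.] w 0.506 F [-0.3  2.1 -0.8] pad 0.0
turn [-0.0009 -0.001  -0.0045] shift [-0.0144 -0.0047  0.4117]
```

View pics/w1.png

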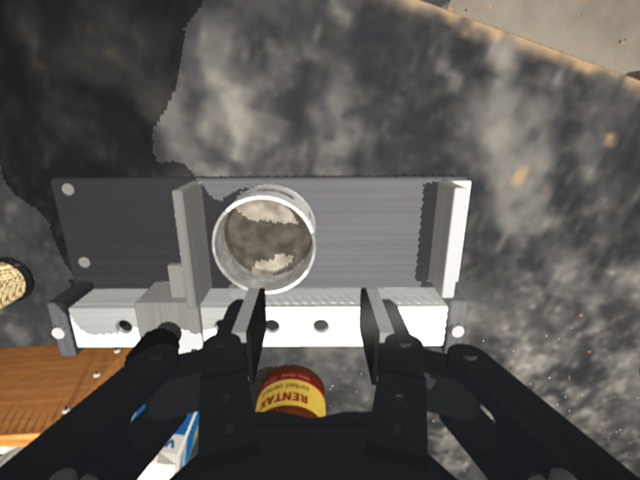

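The wrist view shows the tin's rim spanning about u 213 to 316 and v 193 to 293, centred at (264,243). The stop plate is just to its left at u of about 190, the toe stop is at u of about 450, and the black knob is at (152,345).

```bash
python3 - <<'E'
from h import *
import json
m={k:np.array(v) for k,v in json.load(open("pics/w1.json")).items()}
g=cv2.cvtColor(cv2.imread("pics/w1.png"),cv2.COLOR_BGR2GRAY)
c=cv2.HoughCircles(g[170:320,195:340],cv2.HOUGH_GRADIENT_ALT,1,5,param1=150,param2=.6,minRadius=35,maxRadius=60)
print(c)
for u,v in [(264,243),(213,243),(316,243),(264,193),(264,293)]: print(ray(u,v,.056,m))
if c is not None:
    for q in c[0]: print(q[2]*(ray(301,200,.056,m)-ray(300,200,.056,m))[:2],ray(q[0]+195,q[1]+170,.056,m))
E
```

```text
[[[67.       71.       51.591805]
  [67.       71.       40.79096 ]]]
[ 0.4913064  -0.08206697  0.056     ]
[ 0.5019147  -0.11678117  0.056     ]
[ 0.48049247 -0.04667985  0.056     ]
[ 0.45641561 -0.0911042   0.056     ]
[ 0.52963406 -0.07213955  0.056     ]
[-0.01030916  0.03374655] [ 0.49026318 -0.08380337  0.056     ]
[-0.00815092  0.02668164] [ 0.49026318 -0.08380337  0.056     ]
```

```bash
python3 go.py .4814 -.0496 .026
```

```text
1.65 [ 0.4797 -0.0501  0.1495] joints [ 12.  41. -18. 109.  22.  33.  87.] w 0.501 F [-1.4 -1.6 -0.9] pad 0.0
turn [-0.0007 -0.0009 -0.0042] shift [-6.500e-03  4.000e-04  4.118e-01]
```

Call:
servo_tool --motion '[0, 0, 0, -0.006, 0, 0.15, 0, 0, 0, 0, -0.006, 0, 0.25, 0, 0, 0, 0, -0.006, 0, 0.33, 0, 0, 0, 0, -0.006, 0, 0.38, 0, 0, 0, 0, -0.006, 0, 0.411, 0]'

```text
time_s: 2.15
tcp_pos: [0.4805, -0.044, 0.0262]
ee_rot: [[-0.954, -0.299, -0.001], [-0.299, 0.954, 0.0], [0.001, 0.001, -1.0]]
wrist_force: [0.1, 0.1, 0.4]
width: 0.497
finger_force: 0.0
```

Call:
servo_tool --motion '[0, 0, 0, 0, 0, 0, 0.6, 0, 0, 0, 0, 0, 0, 1, 0, 0, 0, 0, 0, 0, 1, 0, 0, 0, 0, 0, 0, 1, 0, 0, 0, 0, 0, 0, 1]' --newtons 50

```text
time_s: 2.65
tcp_pos: [0.4814, -0.0449, 0.028]
ee_rot: [[-0.955, -0.298, 0.001], [-0.298, 0.955, -0.0], [-0.001, -0.0, -1.0]]
wrist_force: [-0.7, 1.2, 9.0]
width: 0.04
finger_force: 50.4
```

Call:
servo_tool --motion '[0, 0, 0, 0, 0, -0.05, 1, 0, 0, 0, 0, 0, -0.1, 1, 0, 0, 0, 0, 0, -0.2, 1, 0, 0, 0, 0, 0, -0.3, 1, 0, 0, 0, 0, 0, -0.3, 1]'

```text
time_s: 3.15
tcp_pos: [0.4821, -0.0452, 0.1204]
ee_rot: [[-0.955, -0.298, 0.005], [-0.298, 0.955, -0.0], [-0.004, -0.002, -1.0]]
wrist_force: [0.5, 0.1, -3.7]
width: 0.042
finger_force: 49.8
```

```bash
python3 go.py .39 .20 .12; python3 - <<'E'
from h import *
from cell import *
p,d=capture("side");cv2.imwrite("pics/s2.png",cv2.resize(p[130:310,220:460,::-1],None,fx=3,fy=3))
E
```

```text
3.15 [ 0.4821 -0.0452  0.1204] joints [ 11.  44. -17. 111.  25.  28.  84.] w 0.042 F [ 0.5  0.1 -3.7] pad 49.791702536313096
turn [-0.0011  0.0028 -0.0009] shift [ 4.990e-02  8.716e-01 -2.000e-04]
```

View pics/s2.png

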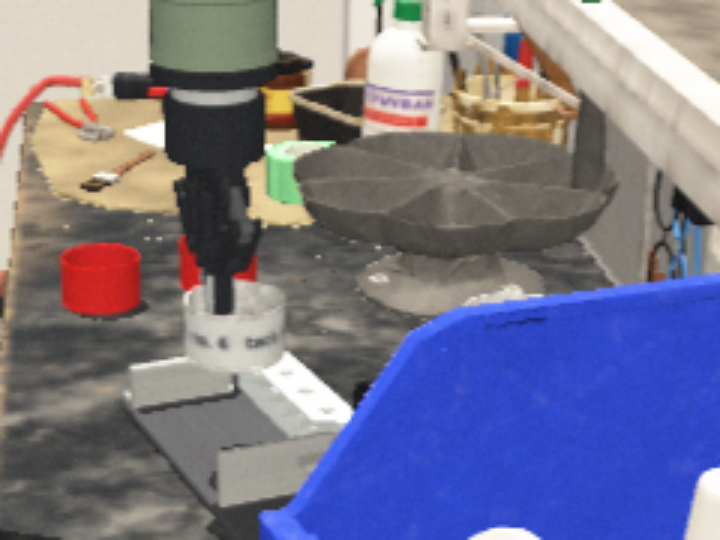

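The tin is held upright by its rim, at about (235,330) in the crop, clear of the jig. I'm carrying it left past the toe stop.

Call:
servo_tool --motion '[0, 0, 0, -0.003, 0.1, 0, 1, 0, 0, 0, -0.008, 0.25, 0, 1, 0, 0, 0, -0.014, 0.41, 0, 1, 0, 0, 0, -0.019, 0.56, 0, 1, 0, 0, 0, -0.023, 0.68, 0, 1]'

```text
time_s: 3.7
tcp_pos: [0.4255, 0.1541, 0.1166]
ee_rot: [[-0.954, -0.3, -0.001], [-0.3, 0.954, -0.0], [0.001, 0.0, -1.0]]
wrist_force: [0.8, -0.9, -2.6]
width: 0.041
finger_force: 49.9
```

Call:
servo_tool --motion '[0, 0, 0, -0.003, 0.1, 0.03, 1, 0, 0, 0, -0.003, 0.1, 0.12, 1, 0, 0, 0, -0.003, 0.1, 0.2, 1, 0, 0, 0, -0.003, 0.1, 0.26, 1, 0, 0, 0, -0.003, 0.1, 0.3, 1]'

```text
time_s: 4.2
tcp_pos: [0.4179, 0.1805, 0.0254]
ee_rot: [[-0.954, -0.299, -0.002], [-0.299, 0.954, -0.001], [0.002, -0.001, -1.0]]
wrist_force: [0.3, 0.5, -2.1]
width: 0.046
finger_force: 50.0
```

```bash
python3 go.py .42 .18 .018
```

```text
4.2 [0.4179 0.1805 0.0254] joints [-25.  54.  -4. 119.  22.   8.  58.] w 0.046 F [ 0.3  0.5 -2.1] pad 49.965379091736395
turn [-0.0004 -0.0013 -0.0002] shift [-0.0063 -0.0036  0.0245]
```

Call:
servo_tool --motion '[0, 0, 0, 0, 0, 0.008, 1, 0, 0, 0, 0, 0, 0.016, 1, 0, 0, 0, 0, 0, 0.022, 1, 0, 0, 0, 0, 0, 0.024, 1]'

```text
time_s: 4.6
tcp_pos: [0.4188, 0.1807, 0.0203]
ee_rot: [[-0.955, -0.298, 0.0], [-0.298, 0.955, 0.0], [-0.001, -0.0, -1.0]]
wrist_force: [-0.7, 0.0, -2.0]
width: 0.04
finger_force: 49.9
```

Call:
servo_tool --motion '[0, 0, 0, 0, 0, 0.004, 1, 0, 0, 0, 0, 0, 0.008, 1, 0, 0, 0, 0, 0, 0.01, 1, 0, 0, 0, 0, 0, 0.01, 1]'

```text
time_s: 5.0
tcp_pos: [0.4188, 0.1809, 0.0179]
ee_rot: [[-0.954, -0.298, 0.001], [-0.298, 0.954, 0.0], [-0.001, 0.0, -1.0]]
wrist_force: [-4.2, 0.4, 24.8]
width: 0.044
finger_force: 54.1
```

Contact with the bench, so I open the fingers and retreat.

Call:
servo_tool --motion '[0, 0, 0, 0, 0, -0.008, 0.6, 0, 0, 0, 0, 0, -0.008, 0.2, 0, 0, 0, 0, 0, -0.01, 0.2, 0, 0, 0, 0, 0, -0.03, 0.2, 0, 0, 0, 0, 0, -0.1, 0.2]'

```text
time_s: 5.5
tcp_pos: [0.418, 0.1805, 0.0465]
ee_rot: [[-0.954, -0.299, -0.002], [-0.299, 0.954, -0.001], [0.002, -0.001, -1.0]]
wrist_force: [0.7, 0.2, -0.5]
width: 0.404
finger_force: 0.0
```

Call:
servo_tool --motion '[0, 0, 0, 0, 0, -0.15, 0.2, 0, 0, 0, 0, 0, -0.3, 0, 0, 0, 0, 0, 0, -0.4, 0, 0, 0, 0, 0, 0, -0.4, 0]'

```text
time_s: 5.9
tcp_pos: [0.4197, 0.181, 0.1706]
ee_rot: [[-0.955, -0.298, 0.005], [-0.298, 0.955, 0.002], [-0.005, 0.001, -1.0]]
wrist_force: [0.4, -0.6, -0.6]
width: 0.498
finger_force: 0.0
```

```bash
python3 go.py .585 -.1375 .17; python3 - <<'E'
from h import *
from cell import *
p,d=capture("top");cv2.imwrite("pics/t3.png",p[:,:,::-1][120:380,130:510].repeat(2,0).repeat(2,1))
E
```

```text
5.9 [0.4197 0.181  0.1706] joints [-19.  37. -15. 113.  17.  31.  62.] w 0.498 F [ 0.4 -0.6 -0.6] pad 0.0
turn [ 0.0004  0.0034 -0.0009] shift [-0.2098 -1.1777  0.0025]
```

View pics/t3.png

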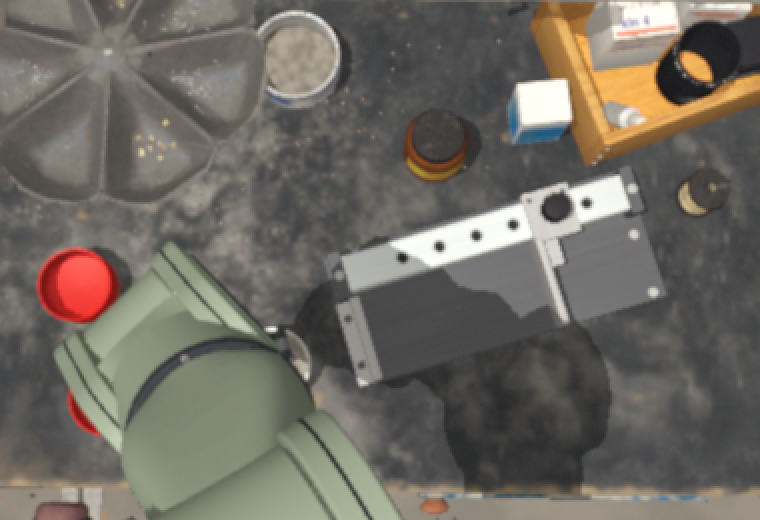

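The tin stands on the bench at about (298,350) in the crop, off the jig, and it no longer blocks the stop. I'm going to the knob.

Call:
servo_tool --motion '[0, 0, 0, -0.03, -0.15, 0, 0, 0, 0, 0, -0.06, -0.32, 0, 0, 0, 0, 0, -0.08, -0.48, 0, 0, 0, 0, 0, -0.11, -0.64, 0, 0, 0, 0, 0, -0.14, -0.8, 0, 0]'

```text
time_s: 6.45
tcp_pos: [0.5305, -0.038, 0.1662]
ee_rot: [[-0.955, -0.298, -0.002], [-0.298, 0.955, -0.0], [0.002, 0.0, -1.0]]
wrist_force: [0.7, 0.8, -0.5]
width: 0.498
finger_force: 0.0
```

Call:
servo_tool --motion '[0, 0, 0, -0.04, -0.15, 0, 0, 0, 0, 0, -0.06, -0.25, 0, 0, 0, 0, 0, -0.066, -0.32, 0, 0, 0, 0, 0, -0.066, -0.32, 0, 0]'

```text
time_s: 6.85
tcp_pos: [0.5777, -0.1245, 0.1655]
ee_rot: [[-0.956, -0.295, -0.002], [-0.295, 0.956, -0.001], [0.002, -0.0, -1.0]]
wrist_force: [-0.6, 0.4, -1.3]
width: 0.504
finger_force: 0.0
```

```bash
python3 go.py .5855 -.138 .063; python3 - <<'E'
from h import *
from cell import *
import json
m=camera_model("wrist");p,d=capture("wrist");cv2.imwrite("pics/w4.png",p[:,:,::-1])
json.dump({k:np.array(v).tolist() for k,v in m.items()},open("pics/w4.json","w"))
E
```

```text
6.85 [ 0.5777 -0.1245  0.1655] joints [ 19.  47. -21.  86.  20.  50.  99.] w 0.504 F [-0.6  0.4 -1.3] pad 0.0
turn [-0.0002 -0.0013 -0.0028] shift [-0.0123 -0.0506  0.3417]
```

View pics/w4.png

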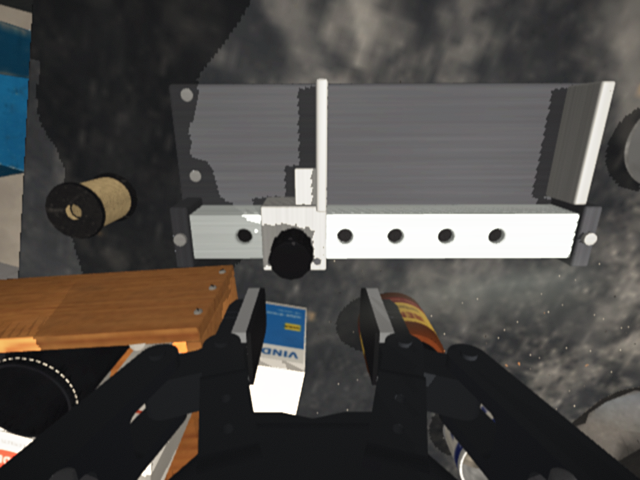

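The wrist view shows the knob's top face at about (291,257) and the tube holes at (345,236), (396,236), (446,236), (497,236) and (245,236). The stop plate is at u of about 322. The carton and jar are clear of the fingers.

```bash
python3 - <<'E'
from h import *
import json
m={k:np.array(v) for k,v in json.load(open("pics/w4.json")).items()}
print("knob",ray(291,256,.097,m))
H=[ray(u,236,.046,m)[:2] for u in (345,245)];a=H[0]-H[1];print(H,np.linalg.norm(a),a/np.linalg.norm(a),"mid",(H[0]+H[1])/2)
E
python3 go.py .5845 -.1378 .063
```

```text
knob [ 0.58334096 -0.13585883  0.097     ]
[array([ 0.57479329, -0.09728357]), array([ 0.59792097, -0.17232016])] 0.07851993688328321 [-0.29454536  0.9556375 ] mid [ 0.58635713 -0.13480187]
6.9 [ 0.5774 -0.1225  0.1658] joints [ 19.  47. -21.  86.  20.  50.  99.] w 0.498 F [-0.6  1.   0. ] pad 0.0
turn [ 0.0003 -0.0011 -0.0016] shift [-0.008  -0.056   0.3425]
```

Call:
servo_tool --motion '[0, 0, 0, -0.008, -0.052, 0.03, 0, 0, 0, 0, -0.008, -0.052, 0.13, 0, 0, 0, 0, -0.008, -0.052, 0.22, 0, 0, 0, 0, -0.008, -0.052, 0.3, 0, 0, 0, 0, -0.008, -0.052, 0.335, 0]'

```text
time_s: 7.4
tcp_pos: [0.5838, -0.1352, 0.064]
ee_rot: [[-0.954, -0.299, -0.003], [-0.299, 0.954, 0.0], [0.003, 0.001, -1.0]]
wrist_force: [-1.0, -0.6, 0.2]
width: 0.5
finger_force: 0.0
```

```bash
python3 go.py .5845 -.137 .063
```

```text
7.4 [ 0.5838 -0.1352  0.064 ] joints [ 19.  56. -18.  88.  24.  40.  97.] w 0.5 F [-1.  -0.6  0.2] pad 0.0
turn [ 0.0009 -0.0018  0.0001] shift [-0.0005 -0.0064  0.0035]
```

Call:
servo_tool --motion '[0, 0, 0, 0, -0.003, 0, 0.3, 0, 0, 0, 0, -0.003, 0, 0.6, 0, 0, 0, 0, -0.003, 0, 1, 0, 0, 0, 0, -0.003, 0, 1, 0, 0, 0, 0, -0.003, 0, 1]' --newtons 60

```text
time_s: 7.9
tcp_pos: [0.5849, -0.1366, 0.0669]
ee_rot: [[-0.954, -0.298, -0.0], [-0.298, 0.954, -0.0], [0.0, -0.0, -1.0]]
wrist_force: [-3.9, -0.4, -6.2]
width: 0.31
finger_force: 59.3
```

Call:
servo_tool --motion '[0, 0, 0, 0, 0, -0.01, 1, 0, 0, 0, 0, 0, -0.02, 1, 0, 0, 0, 0, 0, -0.03, 1, 0, 0, 0, 0, 0, -0.04, 1, 0, 0, 0, 0, 0, -0.04, 1]'

```text
time_s: 8.4
tcp_pos: [0.5849, -0.1366, 0.0789]
ee_rot: [[-0.955, -0.298, -0.0], [-0.298, 0.955, -0.0], [0.0, -0.0, -1.0]]
wrist_force: [-4.1, -0.3, -9.3]
width: 0.307
finger_force: 59.5
```

```bash
python3 go.py .573 -.0984 .08
```

```text
8.4 [ 0.5849 -0.1366  0.0789] joints [ 19.  55. -19.  88.  23.  41.  97.] w 0.307 F [-4.1 -0.3 -9.3] pad 59.548757672309875
turn [-0.0001 -0.0001 -0.0006] shift [ 0.      0.1335 -0.0038]
```

Call:
servo_tool --motion '[0, 0, 0, 0, 0, -0.004, 1, 0, 0, 0, 0, 0.03, -0.004, 1, 0, 0, 0, 0, 0.06, -0.004, 1, 0, 0, 0, 0, 0.09, -0.004, 1, 0, 0, 0, 0, 0.11, -0.004, 1]'

```text
time_s: 8.9
tcp_pos: [0.5749, -0.1045, 0.0798]
ee_rot: [[-0.954, -0.299, -0.0], [-0.299, 0.954, -0.0], [0.0, -0.0, -1.0]]
wrist_force: [-2.2, -4.5, -9.7]
width: 0.309
finger_force: 59.7
```

Call:
servo_tool --motion '[0, 0, 0, 0, 0, 0, 1]'

```text
time_s: 9.0
tcp_pos: [0.5747, -0.1038, 0.0797]
ee_rot: [[-0.954, -0.299, -0.001], [-0.299, 0.954, 0.0], [0.001, 0.001, -1.0]]
wrist_force: [-4.6, 1.3, -9.5]
width: 0.31
finger_force: 59.8
```

```bash
python3 go.py .573 -.0984 .08
```

```text
9.0 [ 0.5747 -0.1038  0.0797] joints [ 16.  54. -18.  91.  23.  39.  94.] w 0.31 F [-4.6  1.3 -9.5] pad 59.78948414325714
turn [ 0.0004 -0.0005  0.0002] shift [ 0.0002  0.0189 -0.0009]
```

Call:
servo_tool --motion '[0, 0, 0, 0, 0.01, 0, 1, 0, 0, 0, 0, 0.0189, 0, 1, 0, 0, 0, 0, 0.0189, 0, 1]'

```text
time_s: 9.3
tcp_pos: [0.5733, -0.0992, 0.0797]
ee_rot: [[-0.954, -0.299, -0.0], [-0.299, 0.954, 0.0], [0.0, 0.0, -1.0]]
wrist_force: [-4.4, -1.3, -9.0]
width: 0.31
finger_force: 59.8
```

Call:
servo_tool --motion '[0, 0, 0, 0, 0, 0.01, 1, 0, 0, 0, 0, 0, 0.02, 1, 0, 0, 0, 0, 0, 0.02, 1]'

```text
time_s: 9.6
tcp_pos: [0.5734, -0.0992, 0.0735]
ee_rot: [[-0.954, -0.298, -0.001], [-0.298, 0.954, 0.0], [0.0, 0.001, -1.0]]
wrist_force: [-5.1, 0.8, -8.5]
width: 0.311
finger_force: 60.1
```

```bash
python3 go.py .573 -.0984 .0669
```

```text
9.6 [ 0.5734 -0.0992  0.0735] joints [ 15.  54. -17.  92.  23.  37.  93.] w 0.311 F [-5.1  0.8 -8.5] pad 60.0619912147522
turn [ 0.0004 -0.0002 -0.0004] shift [0.0003 0.003  0.0219]
```

Call:
servo_tool --motion '[0, 0, 0, 0, 0.001, 0.01, 1, 0, 0, 0, 0, 0.001, 0.02, 1, 0, 0, 0, 0, 0.001, 0.022, 1, 0, 0, 0, 0, 0.001, 0.022, 1]'

```text
time_s: 10.0
tcp_pos: [0.5733, -0.0992, 0.0673]
ee_rot: [[-0.954, -0.298, -0.0], [-0.298, 0.954, 0.0], [0.0, 0.0, -1.0]]
wrist_force: [-5.6, 0.0, -6.1]
width: 0.311
finger_force: 60.1
```

Call:
servo_tool --motion '[0, 0, 0, 0, 0, 0.004, 1, 0, 0, 0, 0, 0, 0.008, 1, 0, 0, 0, 0, 0, 0.008, 1]'

```text
time_s: 10.3
tcp_pos: [0.5736, -0.0994, 0.066]
ee_rot: [[-0.955, -0.298, 0.001], [-0.298, 0.955, -0.0], [-0.001, -0.001, -1.0]]
wrist_force: [-10.3, -1.0, 13.1]
width: 0.313
finger_force: 62.7
```

Call:
servo_tool --motion '[0, 0, 0, 0, 0, -0.002, 1, 0, 0, 0, 0, 0, -0.002, 1]'

```text
time_s: 10.5
tcp_pos: [0.5735, -0.0994, 0.0661]
ee_rot: [[-0.955, -0.298, 0.0], [-0.298, 0.955, -0.0], [-0.0, -0.0, -1.0]]
wrist_force: [-7.9, -1.5, 2.4]
width: 0.31
finger_force: 61.1
```

```bash
python3 go.py .573 -.0984 .0669; python3 - <<'E'
from h import *
from cell import *
p,d=capture("wrist");q,_=capture("top")
q=cv2.resize(q[180:330,200:480],(640,343))
cv2.imwrite("pics/f.png",cv2.resize(np.vstack([p[:300],q])[:,:,::-1],(560,562)))
E
```

```text
10.5 [ 0.5735 -0.0994  0.0661] joints [ 15.  55. -17.  92.  24.  36.  93.] w 0.31 F [-7.9 -1.5  2.4] pad 61.10212326049805
turn [-0.0003  0.0002 -0.0006] shift [ 0.0005  0.0038 -0.0027]
```

View pics/f.png

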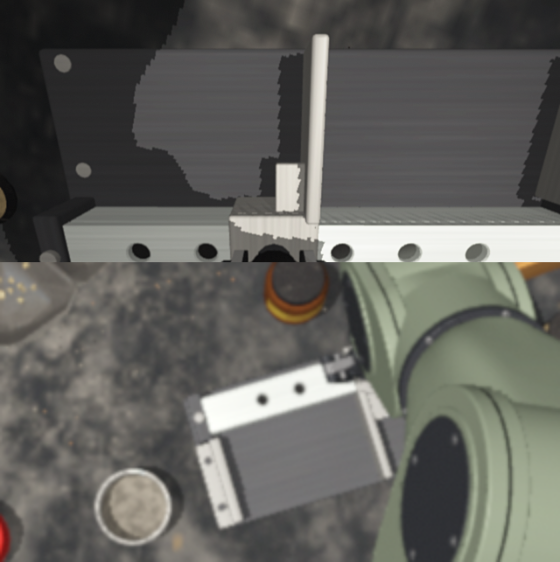

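The sleeve has moved exactly one hole: two holes now show behind it, where before there was one. The tin stands upright on the bench beyond the toe stop. The downward resistance shows the pin is bottomed.

```bash
python3 -c "
from cell import *
print(finish_job())"
```

```text
the job is handed in; nothing more can be done
None
```

The tin stands upright on the bench beyond the toe stop, the sleeve is one hole along with the pin seated, and the gripper still holds the knob; the job was handed in at about 10.6 s, and no verdict came back.

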